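Try, unlatch and hold open the grow channel's service hatch

TASK

Open the service hatch of the near grow channel so that the drain strainer underneath can be looked at. Its spring bolt may or may not have caught under the deck, which cannot be seen: tug the bolt's hand bar gently upwards first to find out, and if it holds, draw the bolt back against its spring and lift; never force the hatch against a caught bolt. Finish holding the hatch about half open (some 45 degrees up), steady in the gripper, because it falls shut when let go, and leave the other things where they are.

Things in the scene. Friction and masses are not known exactly. Their poses are not given: they have to be found in the camera images.
- channel: The near white grow channel, 220 wide (x), 660 long (y), 120 high, standing on the bench. Origin: centre of its underside; z up, x across it from the hatch's hinge side (near the robot) to its opening side, y along it; the hatch is at mid-length. Service opening x -70 to 76, y -85 to 85. Net cups with seedlings up to 110 above the deck, leaves within 70 of the cup's middle, at y = 235 and -235.
- cover: White hatch plate, 170 (x) by 194 by 6 thick; 0.3 to 0.5 kg with its bolt. Origin on the hinge line (x = -84, y = 0, z = 125 in the channel's frame), x along the plate away from the hinge, y along the hinge, z out of its upper face, which lies at z = 2.5; the latch's aluminium plate and carriage on it, 84 by 84 below the hand bar, reach z = 10. It lies flat when shut.
- hinge_line (a point): Middle of the hatch's hinge axis, fixed to the channel; the axis runs along the channel's y, 125 above the bench.
- grip (a point): Middle of the bolt's black hand bar: a round bar 11 thick, along the cover's y, 54 clear between the two round legs (10 thick) of its bow. With the bolt at rest it lies 130 from the hinge line along the cover's x, 42 above the hinge line, 32 above the carriage under it; it swings up with the hatch. Pinch it from above across its thickness; it can turn in the fingers, stiffly, as the hatch rises.
- hatch (a joint): Opening angle of the hatch, rad: 0 shut (flat), growing as its far edge rises and swings towards the robot; stop at 1.3. Nothing holds it up: it falls shut from any angle. Free, it comes up with 3 to 7 N at the hand bar, or 10 N if a firm grip stays level instead of leaning with it; with the bolt caught it stops dead at about 0.012.
- bolt (a joint): How far the bolt is drawn back, m: 0 at rest, 0.015 at its stop, by pulling the hand bar towards the hinge (cover's -x); spring 2 N at rest, 7.5 N at the stop. At 0 on every start. Its tongue lies under the hatch; the keeper under the deck may have slipped back so that the tongue misses it. If caught it clears at 0.010 and must stay back until the hatch has risen 0.1 rad.
- ph_pen: Bystander: grey pen-shaped pH tester, 130 long, 26 wide, 18 high, lying on the deck some 150 along the channel from the hatch's middle. Origin under its middle.
- nutrient: Bystander: white nutrient bottle, 68 across, about 125 high, standing on the bench on the robot's side of the channel. Origin at the centre of its underside.
- net_cup: Bystander: spare black net cup of clay pebbles, 94 across, 65 high, on the bench on the robot's side of the channel. Origin at the centre of its underside.

How it is judged:
By the outcome, as a careful person would: the job done as asked, in the order asked, and still so for the second after the job is handed in, while the arm keeps its last pose, push and grip.
It also fails if it takes over 42 s, if anything falls off the work surface, if the arm or the gripper's body presses on something with over 40 N, if the wrist force passes 120 N, or if a joint passes its speed limit or range.

ROBOT

A 6-joint arm with a two-finger parallel gripper is mounted at the origin on the work surface. World frame = base frame: x ahead of the robot, y to its left, z up, the work surface at z = 0. Lengths are in m, angles in rad, forces in N, time in s.
With the tool pointing down it reaches from about 0.425 to 0.925 m from the base axis. Payload 12.5 kg.
Tool frame: the origin (TCP) lies at the very end of the fingers, on their centre line; the grasp point (between the pads) lies 19 mm behind it; z points along the fingers, y is the direction in which the jaws open and shut (so a half turn about z gives the same grasp; the last joint's range is limited). The gripper opens to 85 mm and grips with 20 to 120 N. Pads are 22 mm wide; open, the fingers measure 114 mm over their backs; the gripper's body (76 mm by 85 mm) begins 54 mm behind the grasp point. The pads swing forward as they close: fully open they stand 13 mm farther back than shut.
Start: joints at [-1.4, 0.491, 1.559, -0, 1.092, -0.106], TCP at [0.171, -0.601, 0.231] pointing down, gripper open.
Joint ranges: [-3.1, 3.1], [-0.84, 2.19], [0.05, 2.79], [-1.13, 4.28], [0.06, 2.93], [-2.69, 2.69]. Speed limits (rad/s): [2.22, 2.22, 2.79, 3.14, 3.14, 3.14].

INTERFACE

Orientations are given as a unit quaternion [w, x, y, z].
In Python, from rig import bot, eyes gives the robot as it stands. Calls block until the motion is done:
- bot.goto(position, orientation): joint-space move of the TCP to a pose.
- bot.move_straight(position, frame=None, v=0.15): straight line of the TCP; frame=None keeps the orientation; v is the mean speed in m/s.
- bot.set_joints(angles): joint-space move.
- bot.open_gripper() and bot.gripper_close(): open the fingers fully, or close them until they stop; the grip force is fixed at half the most.
- bot.wait(seconds).
- bot.ik(position, orientation): joint angles nearest the present ones, or None.
- eyes.get_image(name): name is "scene" or "side" or "wrist"; returns the picture (384x512x3 uint8, red, green, blue); there is no depth.
- eyes.camera_info(name): a dict with "intrinsics" (3x3 intrinsics, pixels), "dist" ([k1, k2, p1, p2, k3] as OpenCV has them; the pictures are not rectified), "R" (3x3) and "t" (3): a world point X has camera coordinates R X + t; the wrist camera has in their place "mount" (4x4, takes a point from camera to tool coordinates, whose origin is the TCP and whose axes are the flange's). Camera axes: x right, y down, z forward; pixel columns grow to the right and rows downward; lengths in m; the calibration is good to about 2 mm. A picture is of the moment at which its call begins: read the wrist's pose just before it. camera_info takes no time and is no camera call.
A pose or a line that the arm cannot do raises bot.PlanningError and nothing moves.
- bot.sign_off(): hands the job in, once; it reports no verdict.
Readings, each from a call of its own:
- bot.current_clock(): time.
- bot.current_joints(): joint angles.
- bot.current_qd(): joint speeds.
- bot.current_tau(): joint torques, N m.
- bot.current_tool_pos(): TCP position.
- bot.current_orientation(): TCP orientation.
- bot.current_ft_force(): force on the tool from outside, world axes, zero at the start.
- bot.current_moment(): the same for the moment, N m.
- bot.current_opening(): finger opening in m.
Only numpy, scipy, OpenCV 4.12 (cv2) and the standard library are available. Lean on these libraries where they do the work, as an engineer would, in place of code of your own. Each camera call takes 0.05 s, during which the arm holds its last target.

## Working session

There is one attempt and no reset: what is moved stays moved. The work goes in short steps, each a Python script; the robot and the scene stay as the last script left them, time stands still between calls to the robot, and variables do not carry over. Pictures are saved under pics/ and viewed, and the job is handed in when it is done.

```bash
ls; mkdir -p pics
python3 - <<'E'
from rig import bot, eyes
import cv2, numpy as np
for n in ["scene","side","wrist"]:
    im=eyes.get_image(n); cv2.imwrite(f"pics/{n}0.png",im[:,:,::-1])
    c=eyes.camera_info(n); print(n,{k:np.round(v,4).tolist() for k,v in c.items()})
print(bot.current_clock(),bot.current_orientation(),bot.current_tool_pos(),bot.current_ft_force(),bot.current_opening())
E
```

```text
pics
scene {'intrinsics': [[371.0236, 0.0, 258.4303], [0.0, 371.0236, 192.4206], [0.0, 0.0, 1.0]], 'dist': [-0.0633, 0.0, 0.0, 0.0, 0.0], 'R': [[0.5955, 0.8033, 0.0079], [0.5622, -0.4097, -0.7184], [-0.5739, 0.4323, -0.6956]], 't': [-0.3081, -0.1874, 1.1571]}
side {'intrinsics': [[397.8657, 0.0, 252.3976], [0.0, 397.8657, 195.0493], [0.0, 0.0, 1.0]], 'dist': [-0.0486, 0.0, 0.0, 0.0, 0.0], 'R': [[-0.9281, -0.3721, -0.0151], [-0.1792, 0.4818, -0.8578], [0.3265, -0.7934, -0.5138]], 't': [0.4644, 0.1885, 0.8837]}
wrist {'intrinsics': [[312.0114, 0.0, 251.5788], [0.0, 312.0114, 191.3195], [0.0, 0.0, 1.0]], 'dist': [-0.0179, 0.0, 0.0, 0.0, 0.0], 'mount': [[0.0005, -0.9528, -0.3035, 0.0792], [1.0, 0.0006, -0.0001, -0.0006], [0.0002, -0.3035, 0.9528, -0.1429], [0.0, 0.0, 0.0, 1.0]]}
0.15 [-4.13466491e-04  9.90437160e-01  1.37963981e-01 -1.62853966e-05] [ 0.17078314 -0.60105619  0.23084967] [-0.55408866 -0.72360209  0.09636258] 0.08535642774911743
```

View pics/scene0.png

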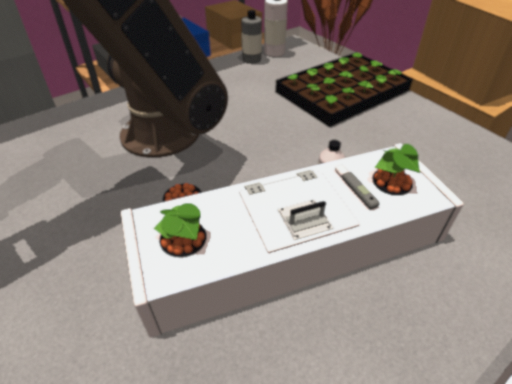

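View pics/side0.png

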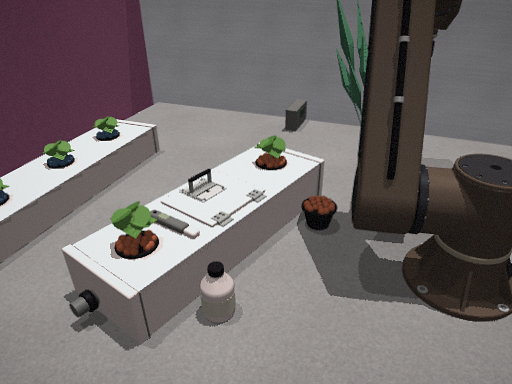

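View pics/wrist0.png

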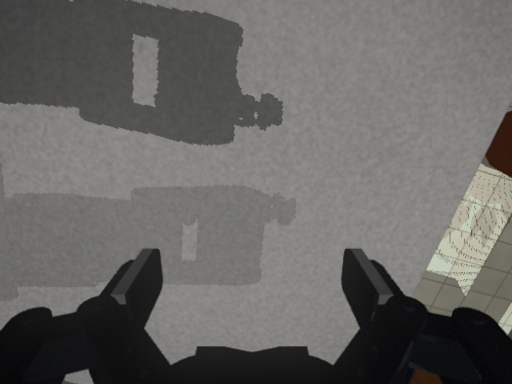

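The scene view shows the shut hatch mid-channel with the black bar near (308,212); the side view has the bar at about (200,180), the pen at (175,222), the bottle at (217,292) and the net cup at (319,211). I'll crop both views around the hatch, then measure.

```bash
cat > h.py <<'E'
import cv2, numpy as np
from rig import bot, eyes
def ray(n,px,c=None):
    c=c or eyes.camera_info(n); K=np.array(c["intrinsics"]);R=np.array(c["R"]);t=np.array(c["t"])
    u=cv2.undistortPoints(np.array([[px]],float),K,np.array(c["dist"]))[0,0]
    return -R.T@t, R.T@np.array([u[0],u[1],1])
def plane(n,px,z):
    o,d=ray(n,px); return o+d*(z-o[2])/d[2]
def tri(p1,p2):
    o1,d1=ray("scene",p1);o2,d2=ray("side",p2)
    s=np.linalg.lstsq(np.c_[d1,-d2],o2-o1,rcond=None)[0]
    a,b=o1+s[0]*d1,o2+s[1]*d2
    return (a+b)/2,np.linalg.norm(a-b)
E
python3 - <<'E'
import cv2, numpy as np
a=cv2.imread("pics/scene0.png");b=cv2.imread("pics/side0.png")
cv2.imwrite("pics/sc.png",cv2.resize(a[160:250,230:380],None,fx=5,fy=5,interpolation=cv2.INTER_CUBIC))
cv2.imwrite("pics/sd.png",cv2.resize(b[155:245,150:290],None,fx=5,fy=5,interpolation=cv2.INTER_CUBIC))
from h import *
# white deck mask contours: approx polygon
for n,im in(("scene",a),("side",b)):
    g=im.min(2); m=(g>190).astype(np.uint8)
    m=cv2.morphologyEx(m,cv2.MORPH_CLOSE,np.ones((5,5)))
    for c in cv2.findContours(m,0,2)[0]:
        if cv2.contourArea(c)>3000:
            q=cv2.approxPolyDP(cv2.convexHull(c),6,True)[:,0]
            print(n,cv2.contourArea(c),[(p.tolist(),plane(n,p,.12).round(3).tolist()) for p in q])
    d=(im.max(2)<60).astype(np.uint8)
    k,l,s,ce=cv2.connectedComponentsWithStats(d)
    for i in range(1,k):
        x,y,w,h,A=s[i]
        if (n=="scene" and 280<x<335 and 195<y<225) or (n=="side" and 185<x<220 and 165<y<195): print(n,"black",s[i],ce[i])
E
```

```text
scene 24643.0 [([462, 202], [0.777, 0.349, 0.12]), ([133, 300], [0.58, -0.307, 0.12]), ([123, 210], [0.375, -0.241, 0.12]), ([325, 151], [0.476, 0.231, 0.12]), ([398, 143], [0.56, 0.406, 0.12])]
scene black [292 203  33  12 107] [307.96261682 207.58878505]
side 11088.5 [([323, 160], [0.378, -0.246, 0.12]), ([130, 297], [0.567, 0.402, 0.12]), ([62, 248], [0.784, 0.34, 0.12]), ([252, 147], [0.604, -0.26, 0.12])]
side 3715.5 [([155, 125], [0.999, -0.321, 0.12]), ([0, 220], [1.0, 0.314, 0.12]), ([0, 177], [1.19, 0.161, 0.12]), ([117, 120], [1.164, -0.319, 0.12])]
side black [188 169  22  19  86] [198.44186047 175.88372093]
side black [208 176   1   2   2] [208.  176.5]
side black [208 179   1   2   2] [208.  179.5]
side black [210 181   1   1   1] [210. 181.]
side black [191 185   1   1   1] [191. 185.]
side black [204 191   1   1   1] [204. 191.]
side black [206 190   3   2   4] [207.  190.5]
side black [190 192   1   1   1] [190. 192.]
```

View pics/sc.png

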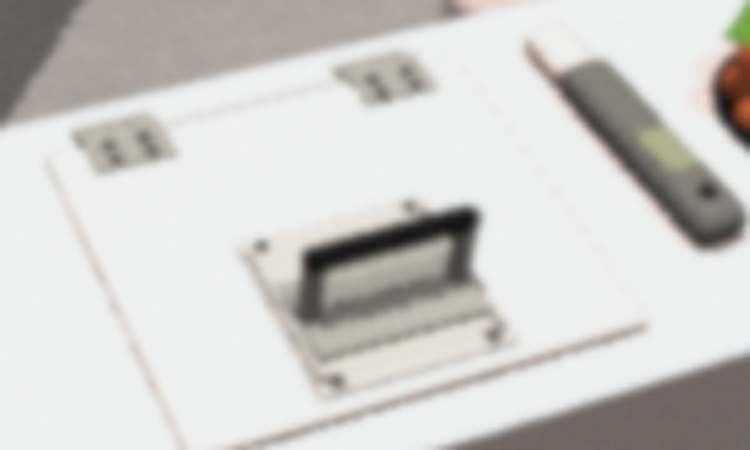

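View pics/sd.png

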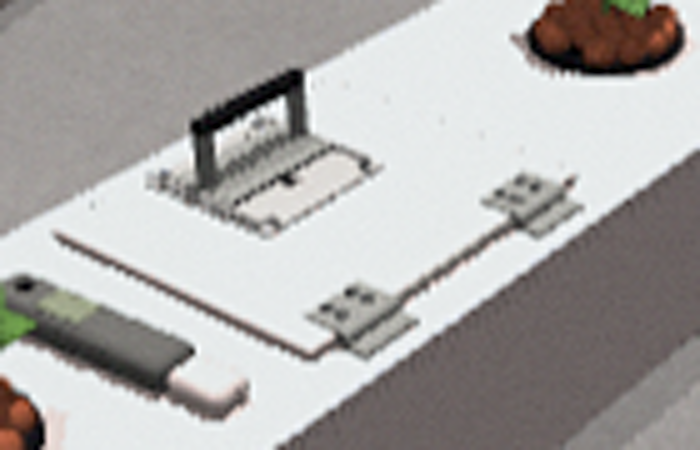

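Run:
```python
from h import *
A,ea=tri((292.3,211.3),(209.0,169.8));B,eb=tri((324.0,203.1),(189.4,180.6))
print(A,ea,B,eb,"len",np.linalg.norm(B-A),"yaw",np.degrees(np.arctan2(-(B-A)[0],(B-A)[1])))
print("mid tri",(A+B)/2)
m=np.array([[308,207.6],[198.6,175.6]]); 
print("centroid tri",tri(m[0],m[1]))
# hinge-side cover corners/hinge plates (z .125)
f=lambda x,y,ox,oy:((x+.5)/5-.5+ox,(y+.5)/5-.5+oy)
for n,l in (("scene",[(50,160),(183,447),(645,325)]),("side",[(60,236),(312,355),(575,182)])):
    for p in l:
        q=f(*p,*((230,160) if n=="scene" else (150,155))); print(n,plane(n,q,.1275 if n=="scene" else .1255).round(4))
for n,p in(("scene",(292.3,211.3)),("scene",(324,203.1)),("side",(209,169.8)),("side",(189.4,180.6))):print(plane(n,p,.167).round(4))
```

```text
[0.61329639 0.00494356 0.1677207 ] 0.0014518075350437047 [0.6325012  0.06890308 0.16650779] 0.00036538385271284266 len 0.06679158143294733 yaw -16.713180774155187
mid tri [0.6228988  0.03692332 0.16711425]
centroid tri (array([0.62376645, 0.03704484, 0.16591823]), np.float64(0.0016978022671686945))
scene [ 0.4776 -0.0213  0.1275]
scene [ 0.6308 -0.0677  0.1275]
scene [0.6909 0.1137 0.1275]
side [0.6837 0.12   0.1255]
side [0.5263 0.1652 0.1255]
side [ 0.4711 -0.0133  0.1255]
[0.6135 0.0057 0.167 ]
[0.633  0.0686 0.167 ]
[0.6135 0.0031 0.167 ]
[0.6319 0.0695 0.167 ]
```

```bash
cat >> h.py <<'E'
from scipy.spatial.transform import Rotation as Ro
import json,os
P=dict(grip=[0.623,0.037,0.167],yaw=-16.6,sgn=1)
if os.path.exists("p.json"): P=json.load(open("p.json"))
def pose(th,d=0.,lean=None,up=0.,dz=0.):
    """TCP pose for hatch angle th, bolt drawn d, tool lean, grasp point raised by up along tool"""
    lean=th if lean is None else lean
    y=np.radians(P["yaw"]); xc=np.array([np.cos(y),np.sin(y),0]); zc=np.array([0,0,1.]); yc=np.cross(zc,xc)
    hinge=np.array(P["grip"])-.130*xc-.042*zc
    r=.130-d
    g=hinge+xc*(r*np.cos(th)-.042*np.sin(th))+zc*(r*np.sin(th)+.042*np.cos(th))
    n=-np.sin(lean)*xc+np.cos(lean)*zc; px=np.cos(lean)*xc+np.sin(lean)*zc
    z=-n; ty=P["sgn"]*px; tx=np.cross(ty,z)
    q=Ro.from_matrix(np.c_[tx,ty,z]).as_quat()[[3,0,1,2]]
    return g+z*(.019-up)+np.array([0,0,dz]),q
E
python3 - <<'E'
import h
from h import *
for s in(1,-1):
    h.P["sgn"]=s
    for a in ((0,0,None,.2),(0,0,None,.0),(.4,0),(.785,0),(.785,0,.5)):
        r=bot.ik(*pose(*a)); print(s,a,None if r is None else np.round(r,2))
print(np.round(bot.current_joints(),3))
E
```

```text
1 (0, 0, None, 0.2) [-0.05  0.4   1.39 -0.    1.35  0.24]
1 (0, 0, None, 0.0) [-0.05  0.58  1.65 -0.    0.92  0.24]
1 (0.4, 0) [ 0.01  0.4   1.89 -0.25  0.48  0.5 ]
1 (0.785, 0) None
1 (0.785, 0, 0.5) [ 0.05  0.3   1.99 -0.42  0.41  0.69]
-1 (0, 0, None, 0.2) None
-1 (0, 0, None, 0.0) None
-1 (0.4, 0) [ 0.01  0.4   1.89 -0.25  0.48 -2.64]
-1 (0.785, 0) None
-1 (0.785, 0, 0.5) [ 0.05  0.3   1.99 -0.42  0.41 -2.45]
[-1.4    0.491  1.559 -0.     1.092 -0.106]
```

Run:
```python
from h import *
for k in (0.4,.5,.6,.7):
    for th in (.2,.4,.6,.8):
        r=bot.ik(*pose(th,0,k*th)); print(k,th,None if r is None else np.round(r,2))
p,_=pose(0)
t0=bot.current_tool_pos()
bot.move_straight([t0[0],t0[1],.36],v=.3)
bot.goto(*pose(0,up=.20)); 
print(bot.current_clock())
T=bot.current_tool_pos();q=bot.current_orientation()
im=eyes.get_image("wrist");cv2.imwrite("pics/w1.png",im[:,:,::-1])
json.dump([list(T),list(q)],open("w1.json","w"));print(T,q,bot.current_ft_force())
```

```text
0.4 0.2 [-0.03  0.51  1.7  -0.03  0.85  0.27]
0.4 0.4 [-0.02  0.45  1.76 -0.06  0.78  0.31]
0.4 0.6 [ 0.    0.38  1.82 -0.1   0.71  0.36]
0.4 0.8 [ 0.03  0.32  1.9  -0.17  0.63  0.44]
0.5 0.2 [-0.03  0.51  1.71 -0.03  0.83  0.28]
0.5 0.4 [-0.01  0.44  1.78 -0.08  0.73  0.33]
0.5 0.6 [ 0.01  0.37  1.86 -0.15  0.63  0.4 ]
0.5 0.8 [ 0.04  0.31  1.94 -0.25  0.53  0.52]
0.6 0.2 [-0.03  0.5   1.72 -0.04  0.8   0.29]
0.6 0.4 [-0.01  0.43  1.8  -0.1   0.68  0.35]
0.6 0.6 [ 0.02  0.36  1.89 -0.2   0.56  0.46]
0.6 0.8 [ 0.05  0.3   1.98 -0.38  0.43  0.65]
0.7 0.2 [-0.03  0.5   1.73 -0.05  0.78  0.3 ]
0.7 0.4 [-0.    0.42  1.82 -0.13  0.63  0.38]
0.7 0.6 [ 0.02  0.35  1.92 -0.28  0.48  0.53]
0.7 0.8 [ 0.06  0.29  2.03 -0.57  0.34  0.85]
3.4833
[0.62305103 0.03623167 0.34798143] [ 3.84459043e-05  8.02105150e-01  5.97182823e-01 -4.38454504e-05] [-0.06976871  0.39144679  0.3157161 ]
```

View pics/w1.png

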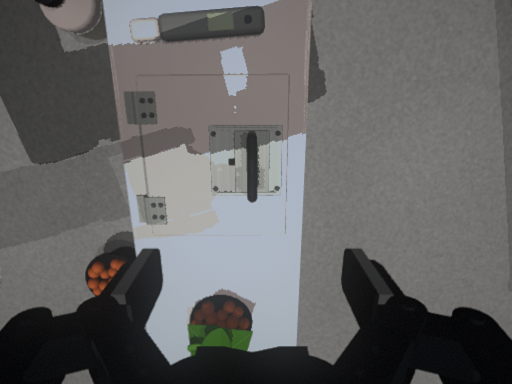

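The wrist view shows the bar from about (252,136) to (252,199), parallel to the jaw-normal axis and centred between the fingers. I'll refine its position by mask.

Run:
```python
from h import *
im=cv2.imread("pics/w1.png");T,q=json.load(open("w1.json"))
sub=im[120:215,235:272].max(2)
m=(sub<55).astype(np.uint8);k,l,s,c=cv2.connectedComponentsWithStats(m)
i=1+np.argmax(s[1:,4]);print(s[i],c[i])
ys,xs=np.where(l==i); x=xs+235.;y=ys+120.
for r in range(int(y.min()),int(y.max())+1,8): print(r,x[y==r].min(),x[y==r].max())
ci=eyes.camera_info("wrist");K=np.array(ci["intrinsics"]);M=np.array(ci["mount"])
Rt=Ro.from_quat(np.array(q)[[1,2,3,0]]).as_matrix()
def pl(px,z):
    u=cv2.undistortPoints(np.array([[px]],float),K,np.array(ci["dist"]))[0,0]
    d=Rt@M[:3,:3]@np.array([*u,1]);o=np.array(T)+Rt@M[:3,3]
    return o+d*(z-o[2])/d[2]
y0,y1=y.min(),y.max()
xa=x[y<y0+12].mean();xb=x[y>y1-12].mean()
# fit centre line of the bar
a,b=pl((xa,y0),.169),pl((xb,y1),.169);dd=a-b
print(a,b,(a+b)/2,np.linalg.norm(dd),np.degrees(np.arctan2(-dd[0],dd[1])))
for e in [(288,75),(285,235),(139,75),(152,236)]: print(pl(e,.1275))
```

```text
[ 12  12  10  64 484] [16.8285124  39.78305785]
132 250.0 250.0
140 247.0 256.0
148 247.0 256.0
156 248.0 256.0
164 248.0 256.0
172 248.0 256.0
180 248.0 256.0
188 248.0 255.0
[0.63527281 0.07443889 0.169     ] [0.61644977 0.00929236 0.169     ] [0.62586129 0.04186563 0.169     ] 0.06781133414334774 -16.1157939276258
[0.68997961 0.11745559 0.1275    ]
[ 0.6376756  -0.06777297  0.1275    ]
[0.53349392 0.16446209 0.1275    ]
[ 0.47378405 -0.02031876  0.1275    ]
```

```bash
echo '{"grip":[0.6248,0.0395,0.167],"yaw":-16.3,"sgn":1}' > p.json
python3 - <<'E'
from h import *
bot.goto(*pose(0,up=.08)); p,q=pose(0); bot.move_straight(p,q,v=.08)
f0=np.array(bot.current_ft_force());print(bot.current_tool_pos(),p,f0,bot.current_moment())
bot.gripper_close(); bot.wait(.2)
print(bot.current_clock(),bot.current_opening(),bot.current_tool_pos(),np.array(bot.current_ft_force()),bot.current_moment())
im=eyes.get_image("wrist");cv2.imwrite("pics/w2.png",im[:,:,::-1])
im=eyes.get_image("side");cv2.imwrite("pics/s2.png",cv2.resize(im[110:270,100:330,::-1],None,fx=3,fy=3))
E
```

```text
[0.6250782  0.03948534 0.14854722] [0.6248 0.0395 0.148 ] [ 0.01479329  0.09665527 -0.30642442] [ 0.03875801 -0.01012813 -0.00168999]
6.125 0.008803325840204339 [0.62428191 0.03965507 0.14813399] [-5.4622105   0.91047161  4.23629421] [ 0.16521151  0.82279336 -0.00604424]
```

View pics/w2.png

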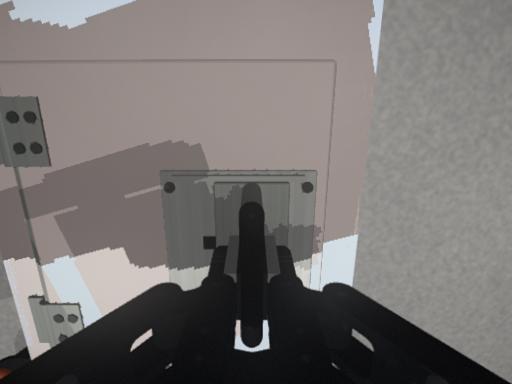

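View pics/s2.png

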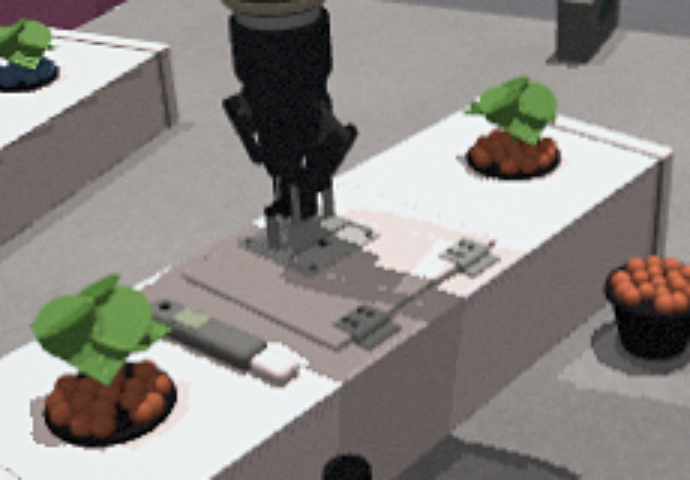

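```bash
cat > p.json <<'E'
{"grip":[0.6240,0.0397,0.167],"yaw":-16.3,"sgn":1}
E
python3 - <<'E'
from h import *
for th in np.arange(0,.066,.005):
    p,q=pose(th,0,th); bot.move_straight(p,q,v=.02); bot.wait(.05)
    f=np.mean([bot.current_ft_force() for _ in range(4)],0); t=bot.current_tool_pos()
    print(round(th,3),"cmdz",p[2].round(4),"z",np.round(t,4),f.round(1))
    if f[2]<-13: break
print(bot.current_clock(),bot.current_opening())
E
```

```text
0.0 cmdz 0.148 z [0.6242 0.0397 0.1482] [-2.5  0.4  3.6]
0.005 cmdz 0.1486 z [0.6241 0.0397 0.1484] [ 2.   0.4 -2.3]
0.01 cmdz 0.1493 z [0.6239 0.0397 0.1493] [ 2.8 -0.2 -2.2]
0.015 cmdz 0.1499 z [0.6237 0.0398 0.15  ] [ 2.2 -0.1 -2.5]
0.02 cmdz 0.1506 z [0.6235 0.0398 0.1506] [ 2.5  0.8 -2.4]
0.025 cmdz 0.1512 z [0.6234 0.0399 0.1513] [ 2.8 -0.4 -1.2]
0.03 cmdz 0.1519 z [0.6233 0.0399 0.1519] [ 2.7  0.3 -1.9]
0.035 cmdz 0.1525 z [0.6231 0.0399 0.1525] [ 2.  -0.1 -1.7]
0.04 cmdz 0.1532 z [0.623  0.04   0.1532] [ 2.5 -0.1 -2.1]
0.045 cmdz 0.1538 z [0.6229 0.04   0.1539] [ 2.  -0.4 -2. ]
0.05 cmdz 0.1545 z [0.6228 0.0401 0.1545] [ 2.3 -0.4 -2.3]
0.055 cmdz 0.1551 z [0.6226 0.0401 0.1551] [ 2.2  0.7 -1.9]
0.06 cmdz 0.1558 z [0.6225 0.0402 0.1558] [ 2.7  0.3 -3.1]
0.065 cmdz 0.1564 z [0.6223 0.0402 0.1565] [ 2.5  0.  -2. ]
10.425 0.009072465661217322
```

Run:
```python
from h import *
im=eyes.get_image("wrist");cv2.imwrite("pics/w3.png",im[:,:,::-1])
im=eyes.get_image("scene");cv2.imwrite("pics/c3.png",cv2.resize(im[110:290,200:400,::-1],None,fx=3,fy=3))
```

```text
(no output)
```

View pics/w3.png

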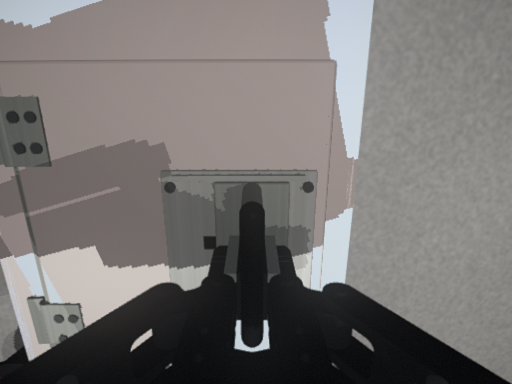

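View pics/c3.png

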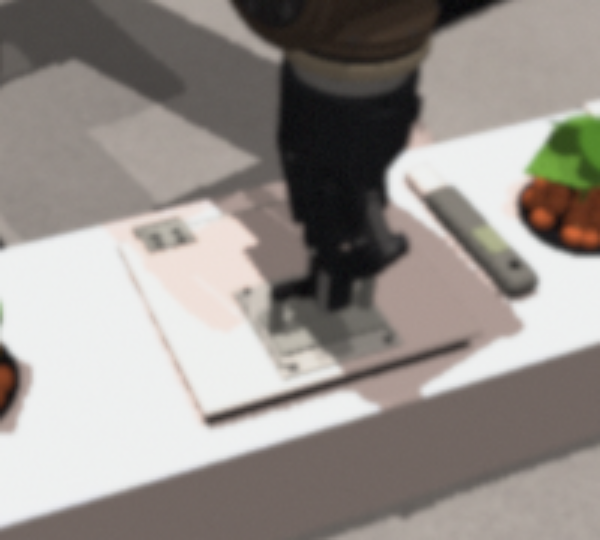

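The dark gap under the far edge at about (340,385) in the crop, and only about 2–3 N at the bar well past 0.012 rad, show the bolt is not caught. I'll lift along the arc.

Run:
```python
from h import *
for th in np.linspace(.065,.785,13)[1:]:
    p,q=pose(th,0,.065+.57*(th-.065)); bot.move_straight(p,q,v=.05)
    f=np.array(bot.current_ft_force()); t=np.array(bot.current_tool_pos())
    print(round(th,3),(t-p).round(4),f.round(1),round(bot.current_clock(),2))
    if np.linalg.norm(f)>22: print("STOP");break
bot.wait(.3);print(bot.current_opening(),np.round(bot.current_ft_force(),1),np.round(bot.current_joints(),2))
for n in("scene","side","wrist"):cv2.imwrite(f"pics/{n}4.png",eyes.get_image(n)[:,:,::-1])
```

```text
0.125 [-0.0001  0.0001  0.0003] [ 2.2  0.2 -1.9] 10.83
0.185 [-0.      0.      0.0001] [ 2.9  0.  -3.2] 11.14
0.245 [-0.  0.  0.] [ 3.1  0.2 -4.2] 11.45
0.305 [-0.0002  0.      0.0002] [ 2.4 -0.4 -1. ] 11.76
0.365 [-0.0001  0.      0.0001] [ 2.4 -0.1 -2.4] 12.07
0.425 [-0. -0. -0.] [ 2.1  0.6 -1.9] 12.38
0.485 [-0. -0.  0.] [ 2.9 -1.5 -2.5] 12.68
0.545 [ 0. -0.  0.] [ 3.6 -1.3 -4. ] 12.99
0.605 [-0.0001  0.      0.    ] [ 1.7 -1.2 -1. ] 13.3
0.665 [ 0. -0.  0.] [ 2.6 -1.2 -1.2] 13.61
0.725 [ 0.0001 -0.     -0.    ] [ 2.9 -2.2 -1. ] 13.92
0.785 [ 0.0002 -0.0001 -0.    ] [ 3.4 -1.7 -0.9] 14.22
0.009233457319085517 [ 4.8 -2.3 -1.7] [ 0.05  0.3   1.98 -0.36  0.44  0.63]
```

View pics/scene4.png

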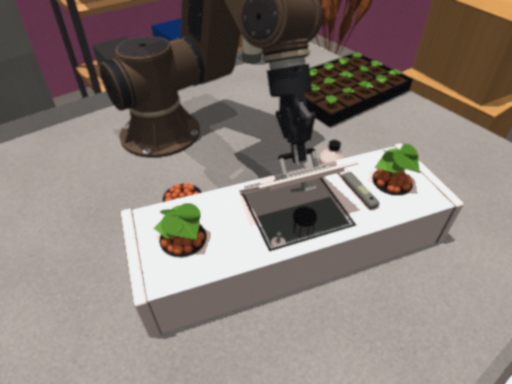

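View pics/side4.png

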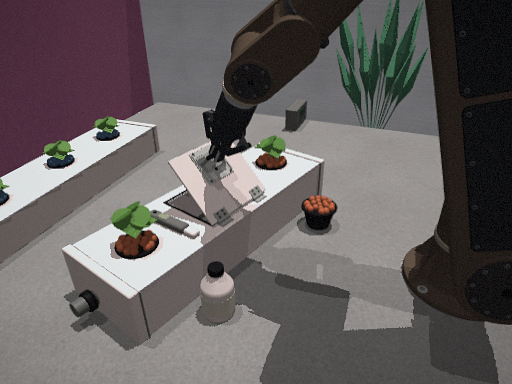

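View pics/wrist4.png

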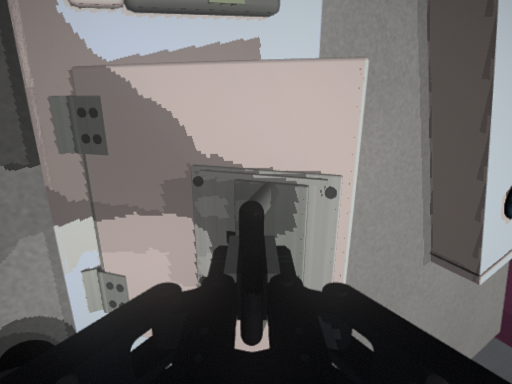

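The scene shows the opening and drain uncovered at (305,215), with the plate's raised edge from (247,187) to (357,163). The side view shows the plate tilted up, its far corner near (170,158), and the bystanders unmoved. I'll check the angle and steadiness.

Run:
```python
from h import *
c,e=tri((357,163),(170,158)); y=np.radians(P["yaw"]);xc=np.array([np.cos(y),np.sin(y),0])
h=np.array(P["grip"])-.13*xc-np.array([0,0,.042]);r=c-h;print(c,e,"angle",np.degrees(np.arctan2(r[2],r@xc)),"radius",np.hypot(r[2],r@xc))
a=bot.current_tool_pos();bot.wait(1);print(np.array(bot.current_tool_pos())-a,np.round(bot.current_ft_force(),1),np.abs(bot.current_qd()).max(),bot.current_opening(),bot.current_clock())
x=cv2.imread("pics/side4.png").astype(int);z=eyes.get_image("side")[:,:,::-1].astype(int)
print("changed px",(np.abs(x-z).max(2)>40).sum())
bot.sign_off()
```

```text
[0.64426504 0.12244523 0.24823771] 0.004680270642754498 angle 44.31354652255002 radius 0.17641060831344196
[-1.92970162e-04  4.01769477e-05 -2.87946824e-05] [ 4.8 -2.5 -1.7] 0.0015265452255767635 0.008936147551342144 15.675
changed px 52
the job is handed in; nothing more can be done
```

The near channel's hatch is open about 45° and held steady in the gripper, with the drain strainer in view. I handed it in at 15.7 s of the 42 s limit.

- **Tug test:** I gripped the bolt's hand bar from above and pulled gently upwards with the bolt at rest. The hatch came up freely past 0.012 rad with only about 2–3 N, and the camera showed a gap under its far edge. The bolt had not caught, so I did not draw it.
- **Lift:** I raised the hatch along its hinge arc to 0.785 rad, leaning the gripper partly with it. A full lean at 45° was out of the arm's reach. Readings stayed at about 7 N or below throughout, including when the grip closed.
- **Last checks:**
  - **Angle:** the hatch measured about 44° from two camera views. The two sight lines missed each other by 4.7 mm and the plate edge came out at 0.176 m against about 0.170 m, so that figure is approximate.
  - **Steadiness:** over a one-second wait the tool drifted 0.2 mm, with about 6 N at the wrist and the grip holding.
  - **Bystanders:** the pen, bottle and net cup look unmoved in the last views; I did not measure their positions.
- **Small mismatch:** the gripper reads about 9 mm open on the 11 mm bar. It showed no sign of slipping.

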